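Nudge a token home in the grommet press's three-point nest

TASK

Take the top token off the stack, lay it flat on the open end of the grommet press's loading slide, before the brass fences, and let go of it. Then nudge it gently along the slide, in between the steel rail and the sprung plunger, until you feel it come up against the ball of the end stop, so that it sits touching all three, without ever pressing it hard against the end stop. Leave it there, and leave the other three tokens and the rest of the desk where they are.

Things in the scene. Friction and masses are not known exactly. Their poses are not given: they have to be found in the camera images.
- token: the top token of the stack of four: white plastic disc, 40 mm across, 10 mm thick, about 14 g. Origin: centre of its underside; z is its axis, up.
- token_third: white token under the top one, same size; stays on the stack (the tokens lie loose on one another, stack 40 mm high)
- token_second: white token, third from the top, same size; stays
- token_low: white token lying on the desk at the bottom of the stack, same size; stays
- press: cast-iron lever press, 300 mm tall, fixed. Its x axis runs along its flat slate-grey loading slide towards the head; the token goes in along +x. Origin: on the desk under the nest centre. Slide top 30 mm above the desk, from x = -125 to +125, y = -46 to +54 mm; the head begins at x = +110 mm, the nest lies in the open ahead of it.
- nest (a point): point on the slide's top face in the nest. Same axes as the press: x the way the token is pushed in, y to the plunger's side, z up. A token that is fully home has its middle within 8 mm of here along x (how deep depends on how the end stop is set) and at y = -2 to 0 mm.
- load_spot (a point): point on the slide's top face at x = -85, y = 0 from the nest, on its open end, where the middle of the token is best laid (70 to 100 mm before the nest and within 12 mm sideways will do). From x = -62 mm on two brass fences, 8 mm high, 6 mm thick, funnel it in: faces at y = -19.6 and +21.5 mm from x = -45 to -18, flaring 6 mm each side by x = -62.
- end_stop: brass bracket on the slide, 12 x 22 x 16 mm, with an adjusting screw ending in an 8 mm steel ball (stiffly sprung, 15 N per mm) towards the token. Origin: under the bracket, at x = 45.5, y = 8.2 mm from the nest. The ball's centre is 16 to 30 mm before it (-x): its setting differs each time and is not measured. It is felt as a firm rise of force; over 12 N on it is too much.
- side_rail: fixed steel rail, 30 mm long, 13.5 mm high. Origin: on the slide, middle of its guiding face, at x = 3, y = -21.4 mm from the nest; the face slopes away by 7 degrees going in. Rail, plunger and end ball carry thin hold-down lips 11.5 to 13.5 mm above the slide, reaching 4 to 8 mm over the token's edge, which it slips under.
- plunger: sprung steel shoe, 31 mm long in x, rounded, 9 mm thick; origin: its middle, 4.5 mm above the slide, at x = 0, y = 21.3 mm from the nest when free. Slides to +y up to 9 mm (spring 2 N free, +0.5 N per mm). Getting past its rounded end takes 4 to 14 N of push, then 2 to 6 N of drag; it clamps the token on the rail, so a token left short of the end stop stays short.
- pencil_pot: squat tan clay pot, 84 mm across, 72 mm tall, with three pencils rising to 154 mm; bystander, origin under its centre
- staple_remover: black staple remover, about 60 x 22 x 35 mm; bystander
- grommet_tin: blue tin of brass grommets, 85 x 65 x 26 mm; bystander
- ruler: clear acrylic ruler, 300 x 30 x 4 mm; bystander
Mind the look-alikes: they are no part of the job. What is shaped like the token but orange is not meant.

How it is judged:
By the outcome, as a careful person would: the job done as asked, in the order asked, and still so for the second after the job is handed in, with the robot touching nothing.
It also fails if it takes over 72 s, if anything falls off the work surface, if the arm or the gripper's body presses on something with over 40 N, if the wrist force passes 120 N, or if a joint passes its speed limit or range.

ROBOT

A 6-joint arm with a two-finger parallel gripper is mounted at the origin on the work surface. World frame = base frame: x ahead of the robot, y to its left, z up, the work surface at z = 0. Lengths are in m, angles in rad, forces in N, time in s.
With the tool pointing down it reaches from about 0.375 to 0.9 m from the base axis. Payload 3.1 kg.
Tool frame: the origin (TCP) lies at the very end of the fingers, on their centre line; the grasp point (between the pads) lies 19 mm behind it; z points along the fingers, y is the direction in which the jaws open and shut (so a half turn about z gives the same grasp; the last joint's range is limited). The gripper opens to 85 mm and grips with 20 to 120 N. Pads are 22 mm wide; open, the fingers measure 114 mm over their backs; the gripper's body (76 mm by 85 mm) begins 54 mm behind the grasp point. The pads swing forward as they close: fully open they stand 13 mm farther back than shut.
Start: joints at [1.058, 0.527, 1.433, -0, 1.181, -0.178], TCP at [0.205, 0.59, 0.231] pointing down, gripper open.
Joint ranges: [-3.08, 3.08], [-0.75, 2.2], [0.22, 2.44], [-1.43, 4.57], [0, 2.65], [-2.85, 2.85]. Speed limits (rad/s): [2.79, 2.79, 3.14, 3.14, 3.14, 3.14].

INTERFACE

Orientations are given as a unit quaternion [x, y, z, w].
In Python, from station import manip gives the robot as it stands.
- The arm moves only by the tool send_rows, never from a script. Its argument "motion" is a list of rows, each an object with "gripper": the finger opening in mm, from 0 to 85.4; "travel": the shift along the tool's x, y, z in mm, a list of three; "rotation": the turn, a rotation vector about the tool's x, y, z in degrees, a list of three. In form: [{"gripper": gripper, "travel": [x, y, z], "rotation": [ax, ay, az]}, ...]. A call has 1 to 12 rows; each row shifts and turns the commanded pose from where the row before left it, along the tool's axes as they then stand; what a row does not reach is not made up. A row lasts 1/12 s, in which the tool goes at most 41.7 mm and 7.16 degrees, less where a joint would pass 70% of its speed; a pose out of reach is approached as far as the arm can. A call is refused whole if a number of a shift passes 41.7 or a number of a turn 7.16, either way. A call with a gripper value outside its range is refused whole. The fingers move at their own pace and stop on an object; "newtons" is the grip in N (left out, the last holds). Time passes only in rows, so rows that do not move let the fingers close. It gives the time, the measured TCP pose, the force and the opening at its end, in the units of the state.
- manip.sense(): the state, without advancing time (a new reading comes with each control period).
- manip.snapshot(name): name is "scene" or "top" or "wrist"; returns the picture (420x560x3 uint8, red, green, blue); there is no depth.
- manip.calibration(name): a dict with "fx", "fy", "cx", "cy" (pixels), "cam_to_world" (4x4, takes a point from camera to world coordinates). Camera axes: x right, y down, z forward; pixel columns grow to the right and rows downward; lengths in m; the calibration is good to about 2 mm. A picture is of the moment at which its call begins: read the wrist's pose just before it. calibration takes no time and is no camera call; for the wrist camera it gives the pose at the moment of the call.
- manip.sign_off(): hands the job in, once; it reports no verdict.
The state is a dict: "t": time; "q": joint angles; "qd": joint speeds; "tau": joint torques, N m; "tcp_pos": TCP position; "tool_rot": TCP orientation; "force": force on the tool from outside, world axes, zero at the start; "ft_torque": the same for the moment, N m; "finger_gap": opening from 0.0 (shut) to 1.0 (fully open).
Only numpy, scipy, OpenCV 4.12 (cv2) and the standard library are available. Lean on these libraries where they do the work, as an engineer would, in place of code of your own. Each camera call takes 0.05 s, during which the arm holds its last target. There are 200 camera calls.

## Working session

There is one attempt and no reset: what is moved stays moved. The work goes in short steps, Python scripts to look and compute and a tool call to move; the robot and the scene stay as the last step left them, time stands still between calls to the robot, and variables do not carry over. Pictures are saved under pics/ and viewed, about 8 in all and at most 12, crops included, and the job is handed in when it is done.

Besides the shell and the picture viewer there is one more tool, called after ">>>" as name(argument=value, ...), one argument or row to a line, values as JSON. send_rows: Moves the arm, as the interface text tells. Its arguments: {"type":"object","properties":{"motion":{"type":"array","items":{"type":"object","properties":{"gripper":{"type":"number"},"travel":{"type":"array","items":{"type":"number"}},"rotation":{"type":"array","items":{"type":"number"}}}}},"newtons":{"type":"number"}},"required":["motion"]}

```bash
mkdir -p pics; cat > h.py <<'E'
import numpy as np, cv2
from station import manip
from scipy.spatial.transform import Rotation as R
def snap(n,f):
    c=manip.calibration(n); im=cv2.cvtColor(np.array(manip.snapshot(n)),cv2.COLOR_RGB2BGR); cv2.imwrite('pics/'+f,im); return im,c
def ray(c,u,v,z):
    T=np.array(c['cam_to_world']); d=T[:3,:3]@[(u-c['cx'])/c['fx'],(v-c['cy'])/c['fy'],1]; o=T[:3,3]
    return o+d*(z-o[2])/d[2]
def proj(c,p):
    T=np.array(c['cam_to_world']); q=T[:3,:3].T@(np.array(p)-T[:3,3]); return q[0]/q[2]*c['fx']+c['cx'],q[1]/q[2]*c['fy']+c['cy']
def st():
    s=manip.sense(); print(s['t'],np.round(s['tcp_pos'],4),np.round(R.from_quat(s['tool_rot']).as_matrix(),3).tolist(),np.round(s['force'],2),s['finger_gap'])
    return s
E
python3 - <<'E'
from h import *
st()
a,c=snap('top','t1.png'); b,d=snap('scene','s1.png')
import json; np.savez('c1.npz',top=c,scene=d)
print(c,d)
E
```

```text
0.0 [0.205  0.5897 0.2303] [[-0.944, 0.329, -0.001], [0.329, 0.944, -0.002], [0.0, -0.002, -1.0]] [ 0.05 -0.09  0.65] 1.002392489643179
{'fx': 500.07479317255275, 'fy': 500.07479317255275, 'cx': 282.4217656889021, 'cy': 204.5668361579452, 'cam_to_world': array([[-0.00977428, -0.9840569 ,  0.17758511,  0.4312249 ],
       [-0.99985568,  0.01208585,  0.01193961,  0.1316978 ],
       [-0.01389552, -0.17744278, -0.98403301,  0.96279698],
       [ 0.        ,  0.        ,  0.        ,  1.        ]])} {'fx': 379.24485549583306, 'fy': 379.24485549583306, 'cx': 281.59403287055585, 'cy': 205.91312933782982, 'cam_to_world': array([[-0.3108236 ,  0.64750094, -0.69579539,  1.14257758],
       [ 0.9503568 ,  0.20054357, -0.23791645,  0.34332901],
       [-0.01451384, -0.73520392, -0.67769059,  0.5921124 ],
       [ 0.        ,  0.        ,  0.        ,  1.        ]])}
```

View pics/t1.png

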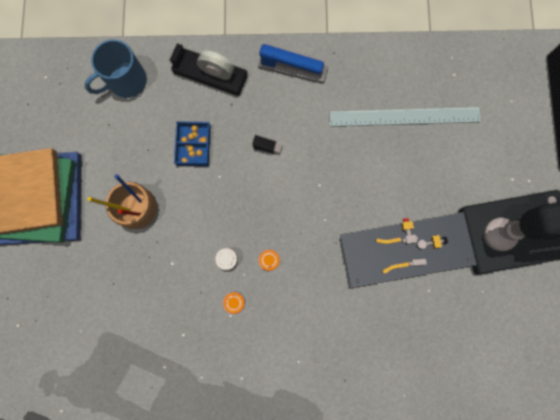

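View pics/s1.png

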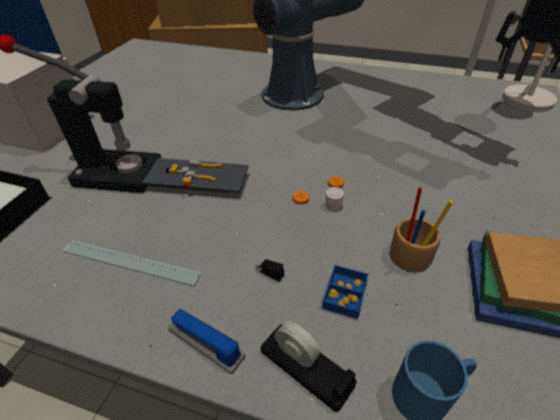

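Top view: the white stack is at (226,259). The orange look-alike discs at (269,260) and (233,302) are not meant, since the token is white and stacked. The press slide runs from (345,260) at the open end to the right, with the fittings at (380-445, 220-272). Next, an enlarged crop and measurements.

```bash
python3 - <<'E'
from h import *
z=np.load('c1.npz',allow_pickle=True); c=z['top'].item(); d=z['scene'].item(); a=cv2.imread('pics/t1.png')
hsv=cv2.cvtColor(a,cv2.COLOR_BGR2HSV)
m=((hsv[...,2]>185)&(hsv[...,1]<50)).astype(np.uint8); m[:230]=0; m[290:]=0
n,l,s,ce=cv2.connectedComponentsWithStats(m)
for i in range(1,n):
    if s[i,4]>100: print('white',s[i],ce[i],ray(c,*ce[i],.04))
# slide mask
roi=a[200:310,320:500]
print(a[265,360],a[300,360],a[260,500])
v=a.max(2); bl=a.astype(int)
m=(v<90).astype(np.uint8); m=cv2.morphologyEx(m,cv2.MORPH_CLOSE,np.ones((15,15)))
m[:190]=0;m[300:]=0;m[:,:330]=0;m[:,468:]=0
n,l,s,ce=cv2.connectedComponentsWithStats(m); i=1+s[1:,4].argmax(); print(s[i])
k=(l==i)
# edges: left, top, bottom lines
rows=np.arange(242,282); L=np.array([[np.argmax(k[r]),r] for r in rows]); 
cols=np.arange(352,462); T=np.array([[x,np.argmax(k[:,x])] for x in cols if not 395<x<420]); B=np.array([[x,419-np.argmax(k[::-1,x])] for x in cols])
def ln(P,dx,dy):
    W=np.array([ray(c,p[0]+dx,p[1]+dy,.03)[:2] for p in P]); vx,vy,x,y=cv2.fitLine(W.astype(np.float32),cv2.DIST_HUBER,0,.001,.001).ravel(); return np.array([x,y]),np.array([vx,vy])
(pl,vl),(pt,vt),(pb,vb)=ln(L,-.5,0),ln(T,0,-.5),ln(B,0,.5)
f=lambda v:v if v[1]<0 else -v
vt,vb=f(vt),f(vb); print(vl,vt,vb)
x=(vt+vb);x/=np.linalg.norm(x); y=np.array([-x[1],x[0]])
print('width',(pt-pb)@y if 0 else (pt@y-pb@y), pt@y,pb@y)
nest=x*(pl@x+.125)+y*((pt@y+pb@y)/2-.004)
print('nest',nest,'ang',np.degrees(np.arctan2(x[1],x[0])),'load',nest-.085*x)
crop=cv2.resize(a[195:315,200:480],None,fx=2.85,fy=2.85,interpolation=cv2.INTER_CUBIC)
for q in (nest,nest-.085*x,nest+.0455*x+.0082*y,nest+.003*x-.0214*y,nest+.0213*y,nest-.045*x-.0196*y,nest-.045*x+.0215*y):
    u,w=proj(c,[*q,.03]); cv2.circle(crop,(int((u-200)*2.85),int((w-195)*2.85)),3,(255,0,255),1)
cv2.imwrite('pics/c1.png',crop)
E
```

```text
white [215 248  21  21 344] [225.35174419 258.40406977] [0.4982624  0.24903154 0.04      ]
[105 101  99] [146 152 153] [55 54 52]
[416 236  33  14 270]
[ 0.03627466 -0.99934185] [-0.9862501  -0.16525973] [ 0.95764947 -0.2879365 ]
width 0.4743652 0.78222257 0.30785736
nest [0.56646985 0.38589856] ang -93.61107 load [0.5718234 0.4707298]
```

View pics/c1.png

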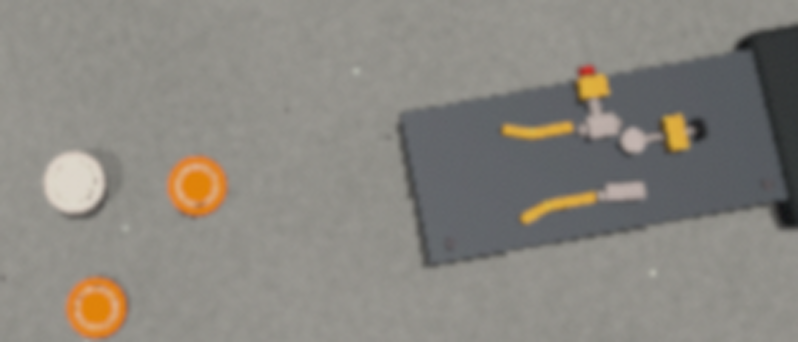

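The crop confirms that the only white disc is at crop (75,183); the orange ones are at (197,186) and (97,307). The slide's corners are at crop (401,112) and (427,266), so I'm redoing the slide fit with a better threshold.

```bash
python3 - <<'E'
from h import *
z=np.load('c1.npz',allow_pickle=True); c=z['top'].item(); a=cv2.imread('pics/t1.png')
m=(a.max(2)<124).astype(np.uint8); m=cv2.morphologyEx(m,cv2.MORPH_CLOSE,np.ones((9,9)))
m[:190]=0;m[300:]=0;m[:,:330]=0;m[:,480:]=0
n,l,s,ce=cv2.connectedComponentsWithStats(m); i=1+s[1:,4].argmax(); print(s[i]); k=l==i
L=[[np.argmax(k[r])-.5,r] for r in range(242,282)]
cols=range(354,456); T=[[x,np.argmax(k[:,x])-.5] for x in cols if not 395<x<420]; B=[[x,419.5-np.argmax(k[::-1,x])] for x in cols]
def ln(P):
    W=np.array([ray(c,*p,.03)[:2] for p in P],np.float32); vx,vy,x,y=cv2.fitLine(W,cv2.DIST_HUBER,0,.001,.001).ravel(); return np.array([x,y]),np.array([vx,vy])
(pl,vl),(pt,vt),(pb,vb)=ln(L),ln(T),ln(B)
f=lambda v:v if v[1]<0 else -v
vt,vb=f(vt),f(vb); print(vl,vt,vb)
x=vt+vb;x/=np.linalg.norm(x); y=np.array([-x[1],x[0]])
print('width',pt@y-pb@y)
nest=x*(pl@x+.125)+y*((pt@y+pb@y)/2-.004)
print('nest',nest,'x',x,'ang',np.degrees(np.arctan2(x[1],x[0])),'load',nest-.085*x)
hsv=cv2.cvtColor(a,cv2.COLOR_BGR2HSV); br=((hsv[...,1]>120)&(hsv[...,2]>150)).astype(np.uint8); br[:,:350]=0;br[:215]=0
n,l,s,ce=cv2.connectedComponentsWithStats(br)
for i in range(1,n):
    p=ray(c,*ce[i],.038)[:2]-nest; print(s[i],np.round([1e3*p@x,1e3*p@y],1))
for n_,u,v,h in (('rail',200+625/2.85,195+190/2.85,.0435),('ball',200+632/2.85,195+140/2.85,.04),('plung',200+600/2.85,195+126/2.85,.04)):
    p=ray(c,u,v,h)[:2]-nest; print(n_,np.round([1e3*p@x,1e3*p@y],1))
E
```

```text
[ 339  203  141   86 7883]
[0.98599994 0.16674559] [ 0.17121814 -0.9852331 ] [ 0.16807246 -0.98577464]
width 0.10264853
nest [ 0.508328   -0.09173387] x [ 0.16964552 -0.98550516] ang -80.23279 load [ 0.49390814 -0.00796593]
[403 218  11  12  89] [ 6.  50.2]
[433 235   9  13  78] [52.2  9.4]
[376 238  25   6  92] [-35.4  26.2]
[383 262  26  11 102] [-33.6 -23.1]
rail [ 10.4 -22.1]
ball [23.   8.5]
plung [ 4.8 21.1]
```

>>> send_rows(
  motion=[
    {"gripper": 85,"travel": [0,0,4],"rotation": [0,0,6.78]},
    {"gripper": 85,"travel": [0,0,4],"rotation": [0,0,6.78]},
    {"gripper": 85,"travel": [0,0,4],"rotation": [0,0,6.78]},
    {"gripper": 85,"travel": [0,0,4],"rotation": [0,0,6.78]},
    {"gripper": 85,"travel": [0,0,4],"rotation": [0,0,6.78]},
    {"gripper": 85,"travel": [0,0,4],"rotation": [0,0,6.78]},
    {"gripper": 85,"travel": [0,0,4],"rotation": [0,0,6.78]},
    {"gripper": 85,"travel": [0,0,4],"rotation": [0,0,6.78]},
    {"gripper": 85,"travel": [0,0,4],"rotation": [0,0,6.78]},
  ],
)

```text
t: 0.85
tcp_pos: [0.2051, 0.5899, 0.1945]
tool_rot: [0.646, 0.763, -0.001, 0.0]
force: [0.4, -0.7, 0.4]
finger_gap: 0.996
```

>>> send_rows(
  motion=[
    {"gripper": 60,"travel": [-32.2,19.2,0],"rotation": [0,0,0]},
    {"gripper": 60,"travel": [-32.2,19.2,0],"rotation": [0,0,0]},
    {"gripper": 60,"travel": [-32.2,19.2,0],"rotation": [0,0,0]},
    {"gripper": 60,"travel": [-32.2,19.2,0],"rotation": [0,0,0]},
    {"gripper": 60,"travel": [-32.2,19.2,0],"rotation": [0,0,0]},
    {"gripper": 60,"travel": [-32.2,19.2,0],"rotation": [0,0,0]},
    {"gripper": 60,"travel": [-32.2,19.2,0],"rotation": [0,0,0]},
    {"gripper": 60,"travel": [-32.2,19.2,0],"rotation": [0,0,0]},
    {"gripper": 60,"travel": [-32.2,19.2,0],"rotation": [0,0,0]},
    {"gripper": 60,"travel": [-32.2,19.2,0],"rotation": [0,0,0]},
    {"gripper": 60,"travel": [-32.2,19.2,0],"rotation": [0,0,0]},
    {"gripper": 60,"travel": [-32.2,19.2,0],"rotation": [0,0,0]},
  ],
)

```text
t: 1.85
tcp_pos: [0.4988, 0.2471, 0.195]
tool_rot: [0.644, 0.765, -0.0, -0.0]
force: [0.3, 0.5, -0.5]
finger_gap: 0.699
```

```bash
python3 - <<'E'
from h import *
st(); a,c=snap('wrist','w1.png'); np.savez('w1.npz',c=c); print(c['cam_to_world'],c['fx'])
hsv=cv2.cvtColor(a,cv2.COLOR_BGR2HSV)
m=((hsv[...,2]>185)&(hsv[...,1]<50)).astype(np.uint8)
n,l,s,ce=cv2.connectedComponentsWithStats(m)
for i in range(1,n):
    if s[i,4]>300: print(s[i],ce[i],ray(c,*ce[i],.04))
E
```

```text
1.85 [0.4988 0.2471 0.195 ] [[-0.17, 0.985, -0.001], [0.985, 0.17, -0.0], [-0.0, -0.001, -1.0]] [ 0.26  0.5  -0.46] 0.6990581805203968
[[ 0.98558811  0.16102666  0.0518314   0.48570501]
 [ 0.16915874 -0.93601951 -0.30863052  0.32611253]
 [-0.00118254  0.3129503  -0.94976877  0.33770461]
 [ 0.          0.          0.          1.        ]] 343.94983134038404
```

View pics/w1.png

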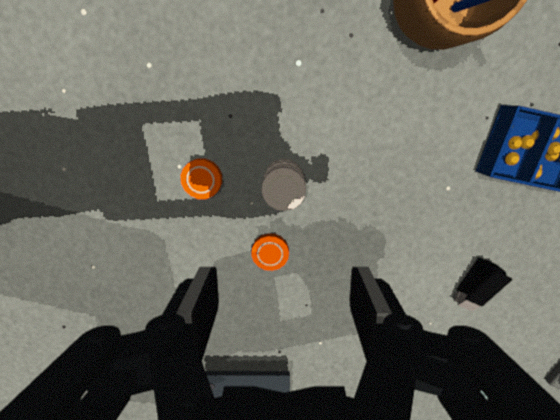

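Wrist view: the stack is at about (285,188), in the arm's shadow. The orange discs are at (201,179) and (270,252), and the fingertips at (205,270) and (362,270). I'll fit the disc's top edge.

```bash
python3 - <<'E'
from h import *
c=np.load('w1.npz',allow_pickle=True)['c'].item(); a=cv2.imread('pics/w1.png')
for p in ([.498,.249,.04],[.498,.249,0]): print(proj(c,p))
for u,v in ((285,188),(285,190)): print(ray(c,u,v,.04))
print('col',[a[v,285].tolist() for v in range(155,218,3)])
print('row',[a[188,u].tolist() for u in range(255,315,3)])
cr=cv2.resize(a[140:230,230:350],None,fx=6,fy=6,interpolation=cv2.INTER_CUBIC); cr=np.clip(cr.astype(float)*1.7,0,255).astype(np.uint8); cv2.imwrite('pics/w1c.png',cr)
E
```

```text
(np.float64(283.03960980198644), np.float64(189.53487982475693))
(np.float64(283.15753064657), np.float64(179.4038262977822))
[0.49948493 0.2506885  0.04      ]
[0.49979857 0.24887415 0.04      ]
col [[68, 72, 72], [65, 67, 71], [68, 76, 84], [76, 81, 89], [63, 73, 77], [101, 113, 119], [102, 109, 124], [98, 114, 116], [100, 107, 116], [91, 103, 108], [101, 108, 119], [98, 106, 114], [99, 108, 116], [100, 109, 119], [97, 109, 117], [96, 112, 119], [98, 110, 116], [95, 108, 117], [94, 108, 114], [132, 139, 140], [133, 148, 145]]
row [[65, 69, 66], [67, 71, 71], [70, 80, 84], [96, 106, 114], [95, 105, 115], [92, 107, 111], [93, 102, 112], [98, 108, 120], [103, 109, 120], [100, 108, 116], [98, 106, 114], [99, 110, 121], [96, 109, 117], [103, 114, 122], [96, 108, 120], [96, 108, 116], [98, 107, 115], [110, 118, 119], [135, 145, 148], [139, 150, 150]]
```

View pics/w1c.png

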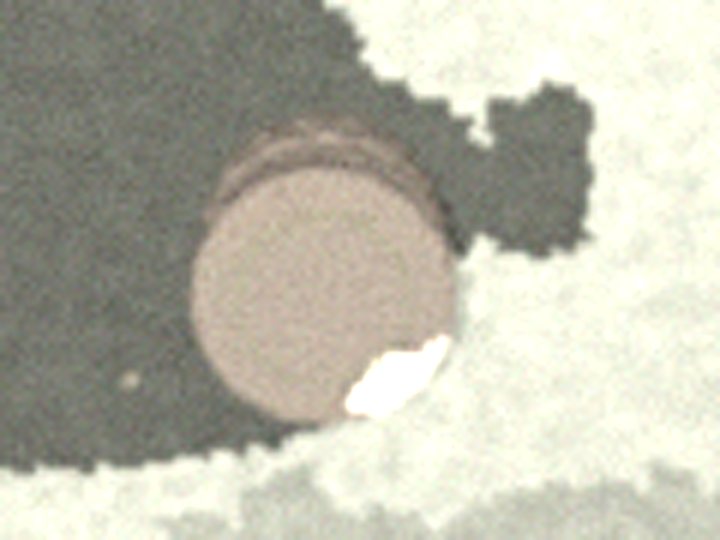

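>>> send_rows(
  motion=[
    {"gripper": 44,"travel": [35,0,0],"rotation": [0,0,0]},
    {"gripper": 44,"travel": [35,0,10],"rotation": [0,0,0]},
    {"gripper": 44,"travel": [0,0,30],"rotation": [0,0,0]},
    {"gripper": 44,"travel": [0,0,40],"rotation": [0,0,0]},
    {"gripper": 44,"travel": [0,0,40],"rotation": [0,0,0]},
    {"gripper": 44,"travel": [0,0,35],"rotation": [0,0,0]},
    {"gripper": 44,"travel": [0,0,15],"rotation": [0,0,0]},
    {"gripper": 44,"travel": [0,0,5],"rotation": [0,0,0]},
    {"gripper": 44,"travel": [0,0,3],"rotation": [0,0,0]},
    {"gripper": 44,"travel": [0,0,2],"rotation": [0,0,0]},
    {"gripper": 44,"travel": [0,0,0],"rotation": [0,0,0]},
  ],
)

```text
t: 2.82
tcp_pos: [0.487, 0.3181, 0.0163]
tool_rot: [0.644, 0.765, 0.001, 0.001]
force: [-1.2, -0.1, 0.3]
finger_gap: 0.517
```

>>> send_rows(
  motion=[
    {"gripper": 44,"travel": [0,0,3],"rotation": [0,0,0]},
    {"gripper": 44,"travel": [0,0,3],"rotation": [0,0,0]},
    {"gripper": 44,"travel": [0,0,2],"rotation": [0,0,0]},
    {"gripper": 44,"travel": [0,0,0],"rotation": [0,0,0]},
  ],
)

```text
t: 3.15
tcp_pos: [0.4862, 0.3177, 0.0074]
tool_rot: [0.644, 0.765, 0.0, 0.0]
force: [-0.1, 0.0, 0.1]
finger_gap: 0.516
```

>>> send_rows(
  motion=[
    {"gripper": 44,"travel": [0,0,2],"rotation": [0,0,0]},
    {"gripper": 44,"travel": [0,0,2],"rotation": [0,0,0]},
    {"gripper": 44,"travel": [0,0,0],"rotation": [0,0,0]},
  ],
)

```text
t: 3.4
tcp_pos: [0.486, 0.3176, 0.003]
tool_rot: [0.644, 0.765, -0.0, -0.0]
force: [-0.2, 0.8, -0.9]
finger_gap: 0.517
```

>>> send_rows(
  motion=[
    {"gripper": 44,"travel": [0,0,1.5],"rotation": [0,0,0]},
    {"gripper": 44,"travel": [0,0,1.5],"rotation": [0,0,0]},
    {"gripper": 44,"travel": [0,0,1],"rotation": [0,0,0]},
    {"gripper": 44,"travel": [0,0,0],"rotation": [0,0,0]},
  ],
)

```text
t: 3.73
tcp_pos: [0.4861, 0.3177, -0.001]
tool_rot: [0.644, 0.765, -0.0, -0.0]
force: [-0.4, 0.4, -0.2]
finger_gap: 0.518
```

>>> send_rows(
  motion=[
    {"gripper": 60,"travel": [0,0,-15],"rotation": [0,0,0]},
    {"gripper": 60,"travel": [0,0,-36],"rotation": [0,0,0]},
    {"gripper": 60,"travel": [0,0,-30],"rotation": [0,0,0]},
    {"gripper": 60,"travel": [-24.2,0.9,0],"rotation": [0,0,0]},
    {"gripper": 60,"travel": [-30,0,0],"rotation": [0,0,0]},
    {"gripper": 60,"travel": [-15,0,0],"rotation": [0,0,0]},
    {"gripper": 60,"travel": [0,0,10],"rotation": [0,0,0]},
    {"gripper": 60,"travel": [0,0,15],"rotation": [0,0,0]},
    {"gripper": 60,"travel": [0,0,0],"rotation": [0,0,0]},
  ],
)

```text
t: 4.48
tcp_pos: [0.4972, 0.2493, 0.053]
tool_rot: [0.644, 0.765, -0.002, -0.001]
force: [-0.8, 0.4, -0.9]
finger_gap: 0.705
```

```bash
python3 - <<'E'
from h import *
st(); a,c=snap('wrist','w2.png'); print(proj(c,[.4988,.2496,.04]))
E
```

```text
4.4833 [0.4972 0.2493 0.053 ] [[-0.169, 0.986, -0.004], [0.986, 0.169, -0.001], [-0.0, -0.004, -1.0]] [-0.85  0.39 -0.89] 0.7049418515942147
(np.float64(286.31360808575937), np.float64(265.1298936765931))
```

View pics/w2.png

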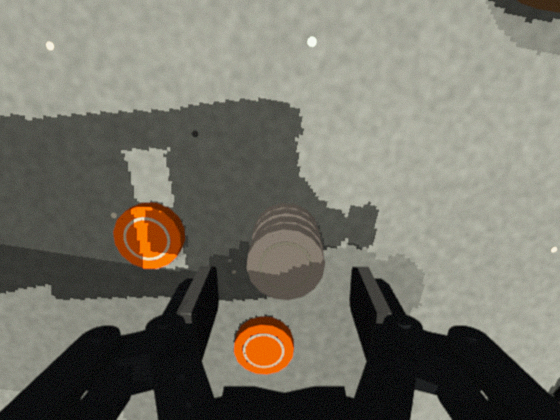

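The disc's top is centred at (285.5,265) and predicted at (286.3,265), so they agree. The jaws' inner edges are at 215 and 353. Descending and gripping.

>>> send_rows(
  motion=[
    {"gripper": 60,"travel": [0,1.2,10],"rotation": [0,0,0]},
    {"gripper": 60,"travel": [0,0,9],"rotation": [0,0,0]},
    {"gripper": 60,"travel": [0,0,4],"rotation": [0,0,0]},
    {"gripper": 60,"travel": [0,0,0],"rotation": [0,0,0]},
  ],
  newtons=20,
)

```text
t: 4.87
tcp_pos: [0.4991, 0.25, 0.031]
tool_rot: [0.644, 0.765, -0.001, -0.001]
force: [-0.1, 0.3, -0.1]
finger_gap: 0.7
```

>>> send_rows(
  motion=[
    {"gripper": 48,"travel": [0,0,0],"rotation": [0,0,0]},
    {"gripper": 44,"travel": [0,0,0],"rotation": [0,0,0]},
    {"gripper": 42,"travel": [0,0,0],"rotation": [0,0,0]},
    {"gripper": 40,"travel": [0,0,0],"rotation": [0,0,0]},
    {"gripper": 38,"travel": [0,0,0],"rotation": [0,0,0]},
    {"gripper": 36,"travel": [0,0,0],"rotation": [0,0,0]},
    {"gripper": 36,"travel": [0,0,0],"rotation": [0,0,0]},
  ],
  newtons=20,
)

```text
t: 5.45
tcp_pos: [0.5002, 0.2499, 0.0329]
tool_rot: [0.644, 0.765, 0.0, 0.0]
force: [-0.8, 0.9, 5.3]
finger_gap: 0.453
```

>>> send_rows(
  motion=[
    {"gripper": 36,"travel": [0,0,-2],"rotation": [0,0,0]},
    {"gripper": 36,"travel": [0,0,-2],"rotation": [0,0,0]},
    {"gripper": 36,"travel": [0,0,-3],"rotation": [0,0,0]},
    {"gripper": 36,"travel": [0,0,-10],"rotation": [0,0,0]},
    {"gripper": 36,"travel": [0,0,-15],"rotation": [0,0,0]},
    {"gripper": 36,"travel": [0,0,0],"rotation": [0,0,0]},
  ],
)

```text
t: 5.95
tcp_pos: [0.5017, 0.2504, 0.0668]
tool_rot: [0.644, 0.765, 0.002, 0.001]
force: [0.2, -0.3, 1.0]
finger_gap: 0.455
```

```bash
python3 - <<'E'
from h import *
st(); a,c=snap('wrist','w3.png'); np.savez('w3.npz',c=c)
E
```

```text
5.95 [0.5017 0.2504 0.0668] [[-0.17, 0.985, 0.005], [0.985, 0.17, 0.001], [0.0, 0.005, -1.0]] [ 0.19 -0.26  1.  ] 0.4549120232813375
```

View pics/w3.png

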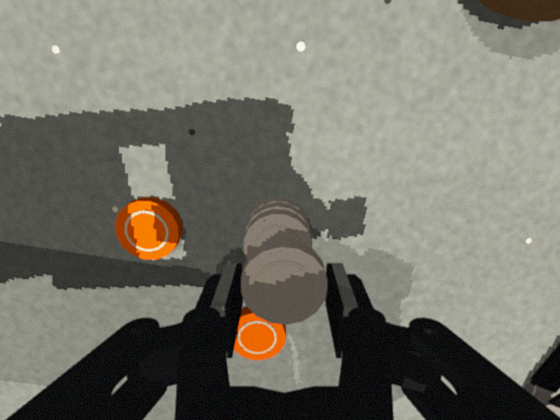

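One token is held, with its top centred at (284,277), and three remain below it. Next I'll lift, go above the press and refine its pose with the wrist camera.

>>> send_rows(
  motion=[
    {"gripper": 36,"travel": [0,0,-40],"rotation": [0,0,0]},
    {"gripper": 36,"travel": [0,0,-40],"rotation": [0,0,0]},
    {"gripper": 36,"travel": [-20,-4,-40],"rotation": [0,0,0]},
    {"gripper": 36,"travel": [-36,-6,0],"rotation": [0,0,0]},
    {"gripper": 36,"travel": [-36,-6,0],"rotation": [0,0,0]},
    {"gripper": 36,"travel": [-36,-6,0],"rotation": [0,0,0]},
    {"gripper": 36,"travel": [-36,-6,0],"rotation": [0,0,0]},
    {"gripper": 36,"travel": [-36,-6,0],"rotation": [0,0,0]},
    {"gripper": 36,"travel": [-36,-6,0],"rotation": [0,0,0]},
    {"gripper": 36,"travel": [-36,-6,0],"rotation": [0,0,0]},
    {"gripper": 36,"travel": [-36,-6,0],"rotation": [0,0,0]},
    {"gripper": 36,"travel": [-15,0,0],"rotation": [0,0,0]},
  ],
)

```text
t: 7.0
tcp_pos: [0.5037, -0.08, 0.1812]
tool_rot: [0.645, 0.764, -0.001, 0.001]
force: [0.6, -0.0, -0.3]
finger_gap: 0.45
```

>>> send_rows(
  motion=[
    {"gripper": 36,"travel": [0,0,0],"rotation": [0,0,0]},
    {"gripper": 36,"travel": [0,0,0],"rotation": [0,0,0]},
  ],
)

```text
t: 7.17
tcp_pos: [0.5034, -0.0764, 0.181]
tool_rot: [0.645, 0.764, 0.0, -0.001]
force: [-0.7, -1.0, -0.2]
finger_gap: 0.452
```

```bash
python3 - <<'E'
from h import *
st(); a,c=snap('wrist','w4.png'); np.savez('w4.npz',c=c)
nest=np.array([.5091,-.0966]);x=np.array([.1696,-.9855]);y=np.array([-x[1],x[0]])
hsv=cv2.cvtColor(a,cv2.COLOR_BGR2HSV); br=((hsv[...,1]>120)&(hsv[...,2]>100)&(hsv[...,0]>10)&(hsv[...,0]<35)).astype(np.uint8)
n,l,s,ce=cv2.connectedComponentsWithStats(br)
for i in range(1,n):
    if s[i,4]>60: 
        p=ray(c,*ce[i],.038)[:2]-nest; print(s[i],np.round([1e3*p@x,1e3*p@y],1))
E
```

```text
7.1667 [ 0.5034 -0.0764  0.181 ] [[-0.168, 0.986, -0.001], [0.986, 0.168, 0.001], [0.001, -0.001, -1.0]] [-0.69 -1.04 -0.21] 0.45181868673041775
[312 145  16  54 432] [-42.7  26.6]
[333 210  18  21 356] [ 1.4 48.7]
```

View pics/w4.png

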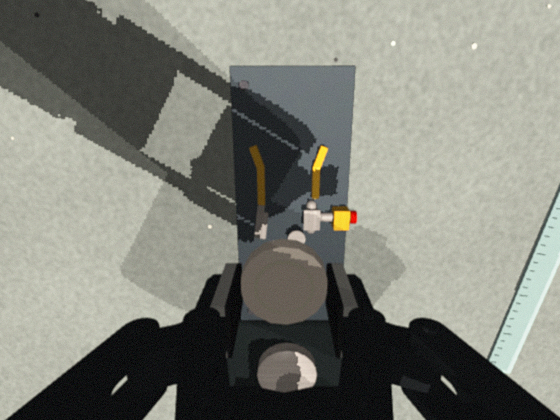

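```bash
python3 - <<'E'
from h import *
c=np.load('w4.npz',allow_pickle=True)['c'].item(); a=cv2.imread('pics/w4.png')
nest=np.array([.5091,-.0966]);x=np.array([.1696,-.9855]);y=np.array([-x[1],x[0]])
P=lambda u,v,h:(lambda p:np.array([1e3*p@x,1e3*p@y]))(ray(c,u,v,h)[:2]-nest)
hsv=cv2.cvtColor(a,cv2.COLOR_BGR2HSV)
br=((hsv[...,1]>100)&(hsv[...,2]>50)&(hsv[...,0]>8)&(hsv[...,0]<38)).astype(np.uint8)
n,l,s,ce=cv2.connectedComponentsWithStats(br)
for i in range(1,n):
    if s[i,4]>60 and s[i,1]<200:
        v0,v1=s[i,1],s[i,1]+s[i,3]
        print('fence',s[i]); 
        for v in (*range(v0,v1,6),v1-1):
            uu=np.where(l[v]==i)[0]; print(v,uu.min(),uu.max(),np.round(P(uu.min()-.5,v,.038),1),np.round(P(uu.max()+.5,v,.038),1))
g=a.max(2).astype(int)
for v in (80,100,140,180,210):
    r=g[v]; print(v,'R',[ (u) for u in range(335,365) if r[u]<125 and r[u+1]>=125][-1:], 'L',[u for u in range(222,245) if r[u]>=r[u+1]+12])
print('end',[ [v for v in range(55,75) if g[v,u]>=125 and g[v+1,u]<125] for u in (265,290,320,345)])
for n_,q in (('end',(295,65.5)),('R80',(355,80)),('R210',(347.5,210)),('L80',(230,80))): print(n_,P(*q,.03))
E
```

```text
fence [249 145  17  61 512]
145 254 256 [-64.1 -26.7] [-64.1 -24.2]
151 250 258 [-59.2 -30.1] [-59.1 -22.7]
157 252 261 [-54.2 -28.6] [-54.2 -20.3]
163 254 263 [-49.2 -27.1] [-49.1 -18.7]
169 257 264 [-44.1 -24.7] [-44.1 -18. ]
175 257 264 [-38.9 -24.9] [-38.9 -18.1]
181 257 264 [-33.7 -25. ] [-33.7 -18.2]
187 257 264 [-28.5 -25.2] [-28.5 -18.3]
193 257 265 [-23.2 -25.3] [-23.2 -17.6]
199 257 265 [-17.8 -25.5] [-17.8 -17.7]
205 261 264 [-12.4 -22.1] [-12.4 -18.6]
205 261 264 [-12.4 -22.1] [-12.4 -18.6]
fence [311 145  17  54 472]
145 320 323 [-63.9  27.7] [-63.9  30.9]
151 318 327 [-59.   26.1] [-59.   34.4]
157 316 324 [-54.   24.6] [-54.   32.1]
163 313 322 [-49.   22.2] [-49.   30.6]
169 312 320 [-44.   21.5] [-43.9  29.1]
175 312 319 [-38.8  21.6] [-38.8  28.4]
181 312 319 [-33.6  21.8] [-33.6  28.6]
187 312 319 [-28.4  21.9] [-28.4  28.7]
193 312 319 [-23.1  22. ] [-23.   28.9]
198 312 318 [-18.6  22.1] [-18.6  28.1]
80 R [353] L [229, 230, 240]
100 R [352] L [222, 227, 228, 232]
140 R [350] L [231, 232]
180 R [348] L [233, 234]
210 R [348] L [235]
end [[65, 69, 72], [65, 74], [65, 71], [65, 69]]
end [-125.10081835    7.28006133]
R80 [-114.25339258   55.30112743]
R210 [-5.00038805 55.32944971]
L80 [-114.53758754  -44.59418646]
```

>>> send_rows(
  motion=[
    {"gripper": 36,"travel": [20,1.9,0],"rotation": [0,0,0]},
    {"gripper": 36,"travel": [30,2,0],"rotation": [0,0,0]},
    {"gripper": 36,"travel": [14.2,0,15],"rotation": [0,0,0]},
    {"gripper": 36,"travel": [0,0,35],"rotation": [0,0,0]},
    {"gripper": 36,"travel": [0,0,35],"rotation": [0,0,0]},
    {"gripper": 36,"travel": [0,0,30],"rotation": [0,0,0]},
    {"gripper": 36,"travel": [0,0,15],"rotation": [0,0,0]},
    {"gripper": 36,"travel": [0,0,7],"rotation": [0,0,0]},
    {"gripper": 36,"travel": [0,0,4],"rotation": [0,0,0]},
    {"gripper": 36,"travel": [0,0,0],"rotation": [0,0,0]},
    {"gripper": 36,"travel": [0,0,0],"rotation": [0,0,0]},
  ],
)

```text
t: 8.13
tcp_pos: [0.4973, -0.0115, 0.0412]
tool_rot: [0.644, 0.765, 0.0, 0.001]
force: [0.9, 0.0, 0.1]
finger_gap: 0.455
```

>>> send_rows(
  motion=[
    {"gripper": 36,"travel": [0,0,3],"rotation": [0,0,0]},
    {"gripper": 36,"travel": [0,0,2],"rotation": [0,0,0]},
    {"gripper": 36,"travel": [0,0,1],"rotation": [0,0,0]},
    {"gripper": 36,"travel": [0,0,1],"rotation": [0,0,0]},
    {"gripper": 36,"travel": [0,0,0],"rotation": [0,0,0]},
    {"gripper": 36,"travel": [0,0,0],"rotation": [0,0,0]},
  ],
)

```text
t: 8.63
tcp_pos: [0.4967, -0.012, 0.0335]
tool_rot: [0.644, 0.765, 0.0, 0.0]
force: [0.4, -0.2, -0.3]
finger_gap: 0.449
```

>>> send_rows(
  motion=[
    {"gripper": 36,"travel": [0,0,0.5],"rotation": [0,0,0]},
    {"gripper": 36,"travel": [0,0,0.5],"rotation": [0,0,0]},
    {"gripper": 36,"travel": [0,0,0],"rotation": [0,0,0]},
  ],
)

```text
t: 8.88
tcp_pos: [0.4968, -0.0119, 0.0329]
tool_rot: [0.644, 0.765, 0.0, 0.0]
force: [-1.0, -0.8, 4.2]
finger_gap: 0.449
```

>>> send_rows(
  motion=[
    {"gripper": 36,"travel": [0,0,0.7],"rotation": [0,0,0]},
    {"gripper": 36,"travel": [0,0,0],"rotation": [0,0,0]},
    {"gripper": 36,"travel": [0,0,0],"rotation": [0,0,0]},
  ],
)

```text
t: 9.13
tcp_pos: [0.4968, -0.012, 0.0328]
tool_rot: [0.644, 0.765, 0.0, 0.0]
force: [-1.8, 0.3, 10.0]
finger_gap: 0.447
```

>>> send_rows(
  motion=[
    {"gripper": 36,"travel": [0,0,-1],"rotation": [0,0,0]},
    {"gripper": 44,"travel": [0,0,0],"rotation": [0,0,0]},
    {"gripper": 50,"travel": [0,0,0],"rotation": [0,0,0]},
    {"gripper": 54,"travel": [0,0,0],"rotation": [0,0,0]},
    {"gripper": 54,"travel": [0,0,0],"rotation": [0,0,0]},
    {"gripper": 54,"travel": [0,0,-15],"rotation": [0,0,0]},
    {"gripper": 54,"travel": [0,0,-35],"rotation": [0,0,0]},
    {"gripper": 30,"travel": [0,0,-10],"rotation": [0,0,0]},
    {"gripper": 0,"travel": [20,0,0],"rotation": [0,0,0]},
    {"gripper": 0,"travel": [25,0,0],"rotation": [0,0,0]},
    {"gripper": 0,"travel": [0,0,0],"rotation": [0,0,0]},
    {"gripper": 0,"travel": [0,0,0],"rotation": [0,0,0]},
  ],
)

```text
t: 10.13
tcp_pos: [0.4885, 0.0334, 0.0926]
tool_rot: [0.643, 0.766, -0.0, -0.0]
force: [0.4, 0.4, -0.0]
finger_gap: -0.001
```

```bash
python3 - <<'E'
from h import *
st(); a,c=snap('top','t5.png'); w,cw=snap('wrist','w5.png'); np.savez('w5.npz',c=cw,t=c)
A=cv2.resize(a[195:315,320:480],(560,420),interpolation=cv2.INTER_CUBIC); cv2.imwrite('pics/m5.png',np.vstack([cv2.resize(np.hstack([A,w]),(800,300))]))
E
```

```text
10.1333 [0.4885 0.0334 0.0926] [[-0.173, 0.985, -0.0], [0.985, 0.173, -0.0], [0.0, -0.0, -1.0]] [ 0.44  0.4  -0.02] -0.00095215476952438
```

View pics/m5.png

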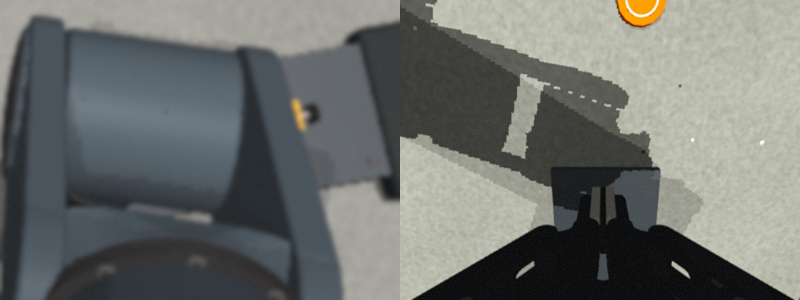

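Nothing unexpected: the token is hidden under the gripper, and the slide end is clear. Next I'll estimate the ball setting from the earlier pictures to know where to expect the rise in force.

```bash
python3 - <<'E'
from h import *
nest=np.array([.5102,-.0964]);x=np.array([.1696,-.9855]);y=np.array([-x[1],x[0]])
def P(c,u,v,h):
    p=ray(c,u,v,h)[:2]-nest; return np.round([1e3*p@x,1e3*p@y],1)
c=np.load('c1.npz',allow_pickle=True)['top'].item(); a=cv2.imread('pics/t1.png'); cw=np.load('w4.npz',allow_pickle=True)['c'].item()
m=((a.min(2)>130)&(np.abs(a.astype(int).max(2)-a.min(2))<60)).astype(np.uint8)
sub=a[230:260,412:432].max(2); print(sub[::2,::1])
print(P(c,421.75,244.1,.0435),P(c,421.75,244.1,.034), 'bracket',P(c,437,241.5,.046))
for v in (229,232): print(P(cw,296.5,v,.0435))
s=manip.sense(); p=np.array(s['tcp_pos'][:2])-nest; print('tcp press',p@x,p@y)
E
```

```text
[[ 96  98  99  99  99  99  99  99  98  99  99  99  99  99  99  98  99  99
   98  99]
 [100 100 101 100  99 100  99  99  98  98  98  98  99  99  99  99  99  98
   98  99]
 [127 129 130 118 106 101 100 100  98  99  99  98  99  99  99  99  99  99
   99  98]
 [183 183 180 168 146 122 104  99  98  99  98  99  98  99  98  99  99 100
   95  96]
 [187 186 186 181 168 144 115 102 101 103 104 101 100  99  98  98  99  96
   88  85]
 [183 184 183 178 158 127 112 127 150 166 167 154 133 113 103 101  99  98
   89  85]
 [140 137 134 129 121 120 145 175 189 192 192 190 183 167 147 139 143 144
  143 134]
 [ 93  95  97  97  93 115 159 184 192 193 194 193 191 182 164 146 131 120
  111 104]
 [100  98  99  92  78  84 124 164 184 190 192 192 186 166 130 107  99  98
   98  93]
 [100 101 100  99  96  88  81  93 114 128 136 141 132 114 103  99  99  99
   99  98]
 [101 100 101 100 100  99  96  92  90  92  97  99 100  99  99  99  99  99
   99  99]
 [101  99 101 101 100 101 101 101 100 100  99  99  99  99  99 100  99  99
   98  97]
 [101 100 101 100 100 100 100 101 101  99  99 100  99 100  99 100  99  98
  100  98]
 [100 101 100 100 101 101 100 101 100 100  99 100  99 100 100 100 100  99
   99  99]
 [103 107 107 107 107 107 109 112 114 117 121 125 121 113 105 100  99  99
   99  99]]
[17.2  7.3] [19.8  7.8] bracket [44.9  6.8]
[7.9 8.1]
[10.8  8.1]
tcp press -0.1302913457548396 0.0012702532060159034
```

Ball is at about x=+17 mm, so the token's home is expected near x≈-4.5, with the TCP near -35 in the press frame. Descending behind the token with the fingers shut.

>>> send_rows(
  motion=[
    {"gripper": 0,"travel": [0,-1.5,20],"rotation": [0,0,0]},
    {"gripper": 0,"travel": [0,0,22],"rotation": [0,0,0]},
    {"gripper": 0,"travel": [0,0,11],"rotation": [0,0,0]},
    {"gripper": 0,"travel": [0,0,5],"rotation": [0,0,0]},
    {"gripper": 0,"travel": [0,0,0],"rotation": [0,0,0]},
    {"gripper": 0,"travel": [-3,0,0],"rotation": [0,0,0]},
    {"gripper": 0,"travel": [-4,0,0],"rotation": [0,0,0]},
    {"gripper": 0,"travel": [-4,0,0],"rotation": [0,0,0]},
    {"gripper": 0,"travel": [-3,0,0],"rotation": [0,0,0]},
    {"gripper": 0,"travel": [-2,0,0],"rotation": [0,0,0]},
    {"gripper": 0,"travel": [0,0,0],"rotation": [0,0,0]},
  ],
)

```text
t: 11.15
tcp_pos: [0.4908, 0.0158, 0.0352]
tool_rot: [0.644, 0.765, 0.0, 0.001]
force: [-0.1, 0.1, 0.0]
finger_gap: 0.001
```

>>> send_rows(
  motion=[
    {"gripper": 0,"travel": [-3,0,0],"rotation": [0,0,0]},
    {"gripper": 0,"travel": [-4,0,0],"rotation": [0,0,0]},
    {"gripper": 0,"travel": [-4,0,0],"rotation": [0,0,0]},
    {"gripper": 0,"travel": [-4,0,0],"rotation": [0,0,0]},
    {"gripper": 0,"travel": [-4,0,0],"rotation": [0,0,0]},
    {"gripper": 0,"travel": [-4,0,0],"rotation": [0,0,0]},
    {"gripper": 0,"travel": [-4,0,0],"rotation": [0,0,0]},
    {"gripper": 0,"travel": [-4,0,0],"rotation": [0,0,0]},
    {"gripper": 0,"travel": [-3,0,0],"rotation": [0,0,0]},
    {"gripper": 0,"travel": [-2,0,0],"rotation": [0,0,0]},
    {"gripper": 0,"travel": [0,0,0],"rotation": [0,0,0]},
  ],
)

```text
t: 12.07
tcp_pos: [0.4966, -0.0195, 0.0347]
tool_rot: [0.644, 0.765, 0.0, 0.0]
force: [-0.1, -0.0, 0.2]
finger_gap: -0.002
```

```bash
cat >> h.py <<'E'
def pp():
    s=manip.sense(); nest=np.array([.5102,-.0964]);x=np.array([.1696,-.9855]);y=np.array([-x[1],x[0]])
    p=np.array(s['tcp_pos'][:2])-nest; f=np.array(s['force'][:2]); print(s['t'],np.round([1e3*p@x,1e3*p@y,1e3*s['tcp_pos'][2]],2),'F along/side',np.round([f@x,f@y,s['force'][2]],2))
E
python3 - <<'E'
from h import *
pp()
w,cw=snap('wrist','w6.png'); b,d=snap('scene','s6.png'); 
cv2.imwrite('pics/m6.png',np.hstack([cv2.resize(w,(400,300)),cv2.resize(b[130:220,60:260],(400,300),interpolation=cv2.INTER_CUBIC)]))
E
```

```text
12.0667 [-78.08  -0.35  34.72] F along/side [ 0.02 -0.07  0.22]
```

View pics/m6.png

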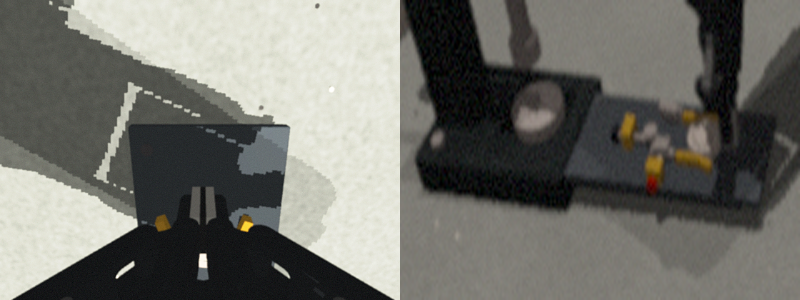

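The scene crop (right half) shows the token at about (705,135), flat between the fences just ahead of the fingertips. I'll continue pushing, with smaller steps near the plunger.

>>> send_rows(
  motion=[
    {"gripper": 0,"travel": [-2,0,0],"rotation": [0,0,0]},
    {"gripper": 0,"travel": [-3,0,0],"rotation": [0,0,0]},
    {"gripper": 0,"travel": [-3,0,0],"rotation": [0,0,0]},
    {"gripper": 0,"travel": [-3,0,0],"rotation": [0,0,0]},
    {"gripper": 0,"travel": [-3,0,0],"rotation": [0,0,0]},
    {"gripper": 0,"travel": [-2,0,0],"rotation": [0,0,0]},
    {"gripper": 0,"travel": [0,0,0],"rotation": [0,0,0]},
  ],
)

```text
t: 12.75
tcp_pos: [0.4994, -0.0353, 0.0347]
tool_rot: [0.644, 0.765, 0.0, 0.0]
force: [0.5, -0.8, 0.6]
finger_gap: -0.001
```

>>> send_rows(
  motion=[
    {"gripper": 0,"travel": [-1,0,0],"rotation": [0,0,0]},
    {"gripper": 0,"travel": [-1,0,0],"rotation": [0,0,0]},
    {"gripper": 0,"travel": [-1,0,0],"rotation": [0,0,0]},
    {"gripper": 0,"travel": [-1,0,0],"rotation": [0,0,0]},
    {"gripper": 0,"travel": [0,0,0],"rotation": [0,0,0]},
  ],
)

```text
t: 13.17
tcp_pos: [0.4999, -0.0389, 0.0347]
tool_rot: [0.644, 0.765, 0.0, 0.0]
force: [0.7, -0.1, -0.0]
finger_gap: 0.0
```

```bash
python3 -c "
from h import *
pp()"
```

```text
13.1667 [-58.43  -0.35  34.75] F along/side [ 0.25  0.68 -0.02]
```

>>> send_rows(
  motion=[
    {"gripper": 0,"travel": [-1,0,0],"rotation": [0,0,0]},
    {"gripper": 0,"travel": [-1,0,0],"rotation": [0,0,0]},
    {"gripper": 0,"travel": [-1,0,0],"rotation": [0,0,0]},
    {"gripper": 0,"travel": [0,0,0],"rotation": [0,0,0]},
  ],
)

```text
t: 13.5
tcp_pos: [0.4998, -0.0415, 0.0347]
tool_rot: [0.644, 0.765, -0.0, -0.001]
force: [-0.4, 0.4, 0.6]
finger_gap: -0.002
```

>>> send_rows(
  motion=[
    {"gripper": 0,"travel": [-1,0,0],"rotation": [0,0,0]},
    {"gripper": 0,"travel": [-1,0,0],"rotation": [0,0,0]},
    {"gripper": 0,"travel": [-1,0,0],"rotation": [0,0,0]},
    {"gripper": 0,"travel": [0,0,0],"rotation": [0,0,0]},
  ],
)

```text
t: 13.83
tcp_pos: [0.4992, -0.0438, 0.0346]
tool_rot: [0.644, 0.765, -0.001, -0.002]
force: [-2.9, 2.2, 1.9]
finger_gap: -0.001
```

>>> send_rows(
  motion=[
    {"gripper": 0,"travel": [-1,0,0],"rotation": [0,0,0]},
    {"gripper": 0,"travel": [-1,0,0],"rotation": [0,0,0]},
    {"gripper": 0,"travel": [0,0,0],"rotation": [0,0,0]},
  ],
)

```text
t: 14.08
tcp_pos: [0.5006, -0.0463, 0.0346]
tool_rot: [0.644, 0.765, -0.0, -0.001]
force: [-1.1, 2.0, -0.3]
finger_gap: -0.001
```

>>> send_rows(
  motion=[
    {"gripper": 0,"travel": [-1,0,0],"rotation": [0,0,0]},
    {"gripper": 0,"travel": [-1,0,0],"rotation": [0,0,0]},
    {"gripper": 0,"travel": [0,0,0],"rotation": [0,0,0]},
  ],
)

```text
t: 14.33
tcp_pos: [0.5014, -0.0485, 0.0346]
tool_rot: [0.644, 0.765, -0.0, -0.0]
force: [-1.2, 4.8, 0.8]
finger_gap: -0.0
```

>>> send_rows(
  motion=[
    {"gripper": 0,"travel": [-1,0,0],"rotation": [0,0,0]},
    {"gripper": 0,"travel": [-1,0,0],"rotation": [0,0,0]},
    {"gripper": 0,"travel": [0,0,0],"rotation": [0,0,0]},
  ],
)

```text
t: 14.58
tcp_pos: [0.502, -0.0507, 0.0347]
tool_rot: [0.644, 0.765, 0.0, 0.0]
force: [-1.9, 3.9, 0.4]
finger_gap: 0.003
```

```bash
python3 -c "
from h import *
pp()"
```

```text
14.5833 [-46.48  -0.36  34.66] F along/side [-4.13 -1.22  0.39]
```

>>> send_rows(
  motion=[
    {"gripper": 0,"travel": [-1,0,0],"rotation": [0,0,0]},
    {"gripper": 0,"travel": [-1,0,0],"rotation": [0,0,0]},
    {"gripper": 0,"travel": [0,0,0],"rotation": [0,0,0]},
  ],
)

```text
t: 14.83
tcp_pos: [0.5025, -0.0528, 0.0347]
tool_rot: [0.644, 0.765, 0.0, 0.0]
force: [-1.5, 3.9, 0.4]
finger_gap: -0.002
```

>>> send_rows(
  motion=[
    {"gripper": 0,"travel": [-1,0,0],"rotation": [0,0,0]},
    {"gripper": 0,"travel": [-1,0,0],"rotation": [0,0,0]},
    {"gripper": 0,"travel": [0,0,0],"rotation": [0,0,0]},
  ],
)

```text
t: 15.08
tcp_pos: [0.5029, -0.0549, 0.0348]
tool_rot: [0.644, 0.765, 0.0, 0.0]
force: [-1.2, 4.0, 0.5]
finger_gap: -0.003
```

>>> send_rows(
  motion=[
    {"gripper": 0,"travel": [-1,0,0],"rotation": [0,0,0]},
    {"gripper": 0,"travel": [-0.5,0,0],"rotation": [0,0,0]},
    {"gripper": 0,"travel": [0,0,0],"rotation": [0,0,0]},
  ],
)

```text
t: 15.33
tcp_pos: [0.5031, -0.0563, 0.0348]
tool_rot: [0.644, 0.765, 0.0, 0.0]
force: [-0.7, 2.9, 0.8]
finger_gap: 0.001
```

```bash
python3 -c "
from h import *
pp()"
```

```text
15.3333 [-40.74  -0.16  34.79] F along/side [-3.   -0.24  0.83]
```

>>> send_rows(
  motion=[
    {"gripper": 0,"travel": [-0.5,0,0],"rotation": [0,0,0]},
    {"gripper": 0,"travel": [-0.5,0,0],"rotation": [0,0,0]},
    {"gripper": 0,"travel": [0,0,0],"rotation": [0,0,0]},
  ],
)

```text
t: 15.58
tcp_pos: [0.5032, -0.0572, 0.0348]
tool_rot: [0.644, 0.765, 0.0, 0.0]
force: [-1.0, 2.6, -0.8]
finger_gap: -0.001
```

>>> send_rows(
  motion=[
    {"gripper": 0,"travel": [-0.5,0,0],"rotation": [0,0,0]},
    {"gripper": 0,"travel": [-0.5,0,0],"rotation": [0,0,0]},
    {"gripper": 0,"travel": [0,0,0],"rotation": [0,0,0]},
  ],
)

```text
t: 15.83
tcp_pos: [0.5032, -0.0581, 0.0347]
tool_rot: [0.644, 0.765, -0.0, 0.0]
force: [-0.6, 3.5, 0.3]
finger_gap: -0.003
```

>>> send_rows(
  motion=[
    {"gripper": 0,"travel": [-0.4,0,0],"rotation": [0,0,0]},
    {"gripper": 0,"travel": [-0.4,0,0],"rotation": [0,0,0]},
    {"gripper": 0,"travel": [0,0,0],"rotation": [0,0,0]},
  ],
)

```text
t: 16.08
tcp_pos: [0.5033, -0.0588, 0.0347]
tool_rot: [0.644, 0.765, -0.0, -0.0]
force: [-1.6, 3.1, -0.3]
finger_gap: -0.005
```

>>> send_rows(
  motion=[
    {"gripper": 0,"travel": [-0.3,0,0],"rotation": [0,0,0]},
    {"gripper": 0,"travel": [-0.3,0,0],"rotation": [0,0,0]},
    {"gripper": 0,"travel": [0,0,0],"rotation": [0,0,0]},
  ],
)

```text
t: 16.33
tcp_pos: [0.5033, -0.0594, 0.0347]
tool_rot: [0.644, 0.765, -0.0, -0.0]
force: [-1.1, 3.6, -0.2]
finger_gap: -0.0
```

>>> send_rows(
  motion=[
    {"gripper": 0,"travel": [-0.4,0,0],"rotation": [0,0,0]},
    {"gripper": 0,"travel": [-0.4,0,0],"rotation": [0,0,0]},
    {"gripper": 0,"travel": [0,0,0],"rotation": [0,0,0]},
  ],
)

```text
t: 16.58
tcp_pos: [0.5035, -0.0602, 0.0347]
tool_rot: [0.644, 0.765, -0.0, -0.0]
force: [-1.4, 2.7, 0.3]
finger_gap: 0.002
```

>>> send_rows(
  motion=[
    {"gripper": 0,"travel": [-0.3,0,0],"rotation": [0,0,0]},
    {"gripper": 0,"travel": [-0.3,0,0],"rotation": [0,0,0]},
    {"gripper": 0,"travel": [0,0,0],"rotation": [0,0,0]},
  ],
)

```text
t: 16.83
tcp_pos: [0.5036, -0.0608, 0.0347]
tool_rot: [0.644, 0.765, -0.0, -0.0]
force: [-1.3, 2.7, -0.0]
finger_gap: 0.003
```

>>> send_rows(
  motion=[
    {"gripper": 0,"travel": [-0.4,0,0],"rotation": [0,0,0]},
    {"gripper": 0,"travel": [-0.3,0,0],"rotation": [0,0,0]},
    {"gripper": 0,"travel": [0,0,0],"rotation": [0,0,0]},
  ],
)

```text
t: 17.08
tcp_pos: [0.5035, -0.0612, 0.0347]
tool_rot: [0.644, 0.765, -0.0, -0.0]
force: [-1.6, 4.7, 0.4]
finger_gap: 0.001
```

>>> send_rows(
  motion=[
    {"gripper": 0,"travel": [-0.3,0,0],"rotation": [0,0,0]},
    {"gripper": 0,"travel": [-0.3,0,0],"rotation": [0,0,0]},
    {"gripper": 0,"travel": [0,0,0],"rotation": [0,0,0]},
  ],
)

```text
t: 17.33
tcp_pos: [0.5034, -0.0615, 0.0347]
tool_rot: [0.644, 0.765, -0.0, -0.001]
force: [-2.4, 4.9, 1.3]
finger_gap: 0.001
```

>>> send_rows(
  motion=[
    {"gripper": 0,"travel": [-0.4,0,0],"rotation": [0,0,0]},
    {"gripper": 0,"travel": [0,0,0],"rotation": [0,0,0]},
    {"gripper": 0,"travel": [0,0,0],"rotation": [0,0,0]},
  ],
)

```text
t: 17.58
tcp_pos: [0.5034, -0.0617, 0.0346]
tool_rot: [0.644, 0.765, 0.0, -0.001]
force: [-1.4, 5.3, 0.6]
finger_gap: -0.001
```

```bash
python3 -c "
from h import *
pp()"
```

```text
17.5833 [-35.38  -0.84  34.65] F along/side [-5.5  -0.51  0.55]
```

>>> send_rows(
  motion=[
    {"gripper": 0,"travel": [-0.4,0,0],"rotation": [0,0,0]},
    {"gripper": 0,"travel": [0,0,0],"rotation": [0,0,0]},
    {"gripper": 0,"travel": [0,0,0],"rotation": [0,0,0]},
  ],
)

```text
t: 17.83
tcp_pos: [0.5033, -0.0618, 0.0346]
tool_rot: [0.644, 0.765, 0.0, -0.001]
force: [-0.1, 7.4, 0.8]
finger_gap: -0.003
```

A firm rise: 7.4 N against about 3 N of drag, and the pusher has stalled. I'll back off straight, rise and check.

>>> send_rows(
  motion=[
    {"gripper": 0,"travel": [1,0,0],"rotation": [0,0,0]},
    {"gripper": 0,"travel": [3,0,0],"rotation": [0,0,0]},
    {"gripper": 0,"travel": [8,0,0],"rotation": [0,0,0]},
    {"gripper": 0,"travel": [8,0,0],"rotation": [0,0,0]},
    {"gripper": 0,"travel": [0,0,-20],"rotation": [0,0,0]},
    {"gripper": 0,"travel": [0,0,-40],"rotation": [0,0,0]},
    {"gripper": 0,"travel": [0,0,-40],"rotation": [0,0,0]},
    {"gripper": 0,"travel": [0,0,-40],"rotation": [0,0,0]},
    {"gripper": 0,"travel": [0,0,-20],"rotation": [0,0,0]},
    {"gripper": 0,"travel": [0,0,0],"rotation": [0,0,0]},
    {"gripper": 0,"travel": [0,0,0],"rotation": [0,0,0]},
  ],
)

```text
t: 18.75
tcp_pos: [0.5015, -0.043, 0.1962]
tool_rot: [0.644, 0.765, 0.001, 0.002]
force: [-0.7, -0.3, -0.1]
finger_gap: 0.002
```

```bash
python3 - <<'E'
from h import *
pp()
w,c=snap('wrist','w7.png'); np.savez('w7.npz',c=c)
x0,y0=180,100
nest=np.array([.5102,-.0964]);x=np.array([.1696,-.9855]);y=np.array([-x[1],x[0]])
print([np.round(proj(c,[*(nest+q/1e3*x),.04]),1) for q in (-5,0)])
cv2.imwrite('pics/w7c.png',cv2.resize(w[100:400,180:400],None,fx=2,fy=2,interpolation=cv2.INTER_CUBIC))
E
```

```text
18.75 [-54.09   0.52 196.18] F along/side [ 0.13 -0.78 -0.06]
[array([282.1, 241.4]), array([282.2, 246.2])]
```

View pics/w7c.png

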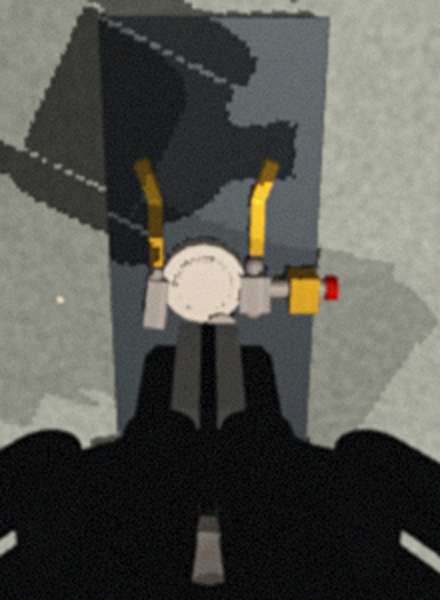

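The crop shows the token at (204,283), which is x≈-5 mm as predicted. It lies between the rail (155,303) and the plunger (255,293), with its edge under the ball's lip (222,318). Now a numeric check of the stack and bystanders before handing in.

```bash
python3 - <<'E'
from h import *
a,c=snap('top','t8.png'); o=cv2.imread('pics/t1.png'); T=np.load('c1.npz',allow_pickle=True)['top'].item()
def blobs(im,c):
    h=cv2.cvtColor(im,cv2.COLOR_BGR2HSV); out=[]
    for nm,m in (('white',(h[...,2]>175)&(h[...,1]<60)),('orange',(h[...,1]>180)&(h[...,2]>180)&(h[...,0]<20))):
        m=m.astype(np.uint8); m[:235]=0;m[325:]=0;m[:,:190]=0;m[:,300:]=0
        n,l,s,ce=cv2.connectedComponentsWithStats(m); out+=[(nm,s[i,4],np.round(ray(c,*ce[i],{'white':.04 if im is o else .03,'orange':.01}[nm]),4)) for i in range(1,n) if s[i,4]>60]
    return out
print(*blobs(o,T),sep='\n'); print(*blobs(a,c),sep='\n')
df=cv2.absdiff(o,a).max(2); print('bystander diff upper-left', (df[0:190,:330]>60).sum(), (df[100:125,330:480]>60).sum(), (df[170:230,85:160]>60).sum())
E
```

```text
('white', np.int32(360), array([0.4986, 0.2493, 0.04  ]))
('orange', np.int32(85), array([0.4948, 0.1685, 0.01  ]))
('orange', np.int32(85), array([0.497 , 0.1704, 0.01  ]))
('orange', np.int32(102), array([0.4179, 0.2358, 0.01  ]))
('orange', np.int32(88), array([0.4179, 0.2371, 0.01  ]))
('white', np.int32(392), array([0.499 , 0.2501, 0.03  ]))
('orange', np.int32(76), array([0.4943, 0.1686, 0.01  ]))
('orange', np.int32(85), array([0.497 , 0.1704, 0.01  ]))
('orange', np.int32(91), array([0.4182, 0.2353, 0.01  ]))
('orange', np.int32(85), array([0.4179, 0.237 , 0.01  ]))
bystander diff upper-left 0 0 0
```

Everything else is where it was (the stack moved by under 1 mm, within measuring error). Handing in.

```bash
python3 -c "
from station import manip
print(manip.sign_off())"
```

```text
the job is handed in; nothing more can be done
None
```

The top token is in the press's nest, up against the end-stop ball, and the job is handed in after about 19 s of robot time. I gripped it, laid it flat on the open end of the slide at about x = -85 mm and let go. I then pushed it in with the fingers shut.

- **Push:** the drag past the plunger was 3–5 N. At the ball the force rose firmly to 7.4 N, which I judged to be about 4–5 N on the ball itself, under the 12 N limit. The pusher stalled there and I backed straight off.
- **Position:** the last wrist picture shows the token at about x = -5 mm, between the rail and the plunger with its edge under the ball's lip. I had predicted contact at about -4.5 mm from the ball's position in the pictures.
- **Rest of the desk:** the three remaining tokens and the orange discs are within about 1 mm of where they started. The top picture shows no change around the pot, ruler and the other desk items at the back.
- **Not confirmed:** contact with the ball rests on the force rise and the picture, as the view is too coarse to see sub-millimetre contact. The pictures taken straight after release did not show the token, because the gripper hid it. A later one showed it flat between the fences.

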